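# Pin the test cam and hold the hidden bolt head while the nut is run up

### The arm

A 6-joint arm with a two-finger parallel gripper is mounted at the origin on the work surface. World frame = base frame: x ahead of the robot, y to its left, z up, the work surface at z = 0. Lengths are in m, angles in degrees, forces in N, time in s.
With the tool pointing down it reaches from about 0.25 to 0.8 m from the base axis. Payload 8.5 kg.
Tool frame: the origin (TCP) lies at the very end of the fingers, on their centre line; the grasp point (between the pads) lies 19 mm behind it (ctrl.hold_point_z is the z of the grasp point in the tool frame, in m); z points along the fingers, y is the line along which they close (so a half turn about z gives the same grasp; the last joint's range is limited). The gripper opens to 85 mm and grips with 20 to 120 N. Pads are 22 mm wide; open, the fingers measure 114 mm over their backs; the gripper's body (76 mm by 85 mm) begins 54 mm behind the grasp point. The pads swing forward as they close: fully open they stand 13 mm farther back than shut.
Start: joints at [75.459, 13.648, -0.773, 75.585, 0, 90], TCP at [0.132, 0.508, 0.231] pointing down, gripper open.
Joint ranges: [-152.45, 152.45], [-59.26, 108.67], [-65.41, 83.53], [-104.44, 129.93], [-82.83, 76.93], [-180, 180]. Speed limits (degrees/s): [127.2, 127.2, 159.86, 180, 180, 180].

### API

Orientations are given as [roll, pitch, yaw] about the fixed x, y, z axes, in that order (R = Rz(yaw) Ry(pitch) Rx(roll)).
In Python, from plant import ctrl, vision gives the robot as it stands. Calls block until the motion is done:
- ctrl.reach(position, orientation): joint-space move of the TCP to a pose.
- ctrl.move_l(position, rot=None, vel=0.15): straight line of the TCP; rot=None keeps the orientation; vel is the mean speed in m/s.
- ctrl.set_joints(angles): joint-space move.
- ctrl.ungrasp() and ctrl.grab(newtons=None): open the fingers fully, or close them until they stop; newtons is the grip in N (None keeps the last).
- ctrl.pause(seconds).
- ctrl.solve_ik(position, orientation): joint angles nearest the present ones, or None.
- ctrl.sense(): the state.
- vision.snapshot(name): name is "side" or "top"; returns a dict with "frame" (480x640x3 uint8, blue, green, red), "mtx" (3x3 intrinsics, pixels), "dist" ([k1, k2, p1, p2, k3] as OpenCV has them; the pictures are not rectified), "rvec" (rotation vector, rad) and "tvec" (3), from world to camera coordinates, as OpenCV has them. Camera axes: x right, y down, z forward; pixel columns grow to the right and rows downward; lengths in m; the calibration is good to about 2 mm. A picture is of the moment at which its call begins. There is no depth.
A pose or a line that the arm cannot do raises ctrl.MotionError and nothing moves.
- ctrl.close_job(): hands the job in; it is judged then, once.
The state is a dict: "t": time; "qpos": joint angles; "qd": joint speeds; "effort": joint torques, N m; "ee_pos": TCP position; "eef_rot": TCP orientation; "ft_force": force on the tool from outside, world axes, zero at the start; "ft_torque": the same for the moment, N m; "gripper_width": opening from 0.0 (shut) to 1.0 (fully open); "gripper_force": force on a finger pad.
Only numpy, scipy, OpenCV 4.12 (cv2) and the standard library are available. Lean on these libraries where they do the work, as an engineer would, in place of code of your own. Each camera call takes 0.05 s, during which the arm holds its last target. There are 200 camera calls.

### The job

Lock the test cam by standing the red-gripped rig pin fully home in the brass lug of the cam, and let go of it. Then reach down into the channel bracket, grip the hidden bolt head and hold it from turning while the nut runner draws the nut up at least a quarter turn on the bolt; finish while still holding the head still. Leave the crank and cam at the rig position and everything else on the bench where it is.

Things in the scene. Friction and masses are not known exactly. Their poses are not given: they have to be found in the camera images.
- stand: cam test stand bolted to the bench: dark cast iron base plate 200 x 300 x 16 mm. Along its y axis: crank and cam at y = +70 mm, steel channel bracket at y = -78 mm, then a yellow cordless nut runner in a saddle, out to y = -330 mm and 106 mm high. Origin: centre of the base plate's underside, z up
- channel_top (a point): middle of the channel bracket's open top, at (0, -78, 106) mm in the stand's frame. Two upright flanges, 80 mm long along the stand's x and 44 mm apart along y, rise to this height; the channel is open at both x ends, its floor is 20 mm above the bench. Nothing within 100 mm stands higher. The bolt head sits 26 mm below this point
- bolt_head: steel hexagon bolt head with a red stripe, 24 mm across flats, 14 mm thick, midway between the flanges (15 mm free each side; an 18 mm spacer fills one). Origin: its centre, 80 mm above the bench; y: the bolt's level axis, square to the flanges. It creeps round y with the nut at about 0.3 rad/s until held; drag to hold against 0.15 N m. Fingers closing level across the axis stop it at any angle
- clamp_bolt (a joint): rad the nut has turned up on the bolt's thread: 0 at the start; it grows, at about 0.3 rad/s, only while the bolt head is held from turning (the runner never stops)
- crank (a joint): rad the hand crank and the cam keyed to it are turned about the upright shaft, anticlockwise from above; 0 is the rig position, where it starts and where the cam lug stands over the bored post of the stand. Stiff (0.8 N m). Its hub, 32 mm wide, is 110 mm high and 60 mm from the rig hole; the arm points to the stand's -x
- crank_handle (a point): top of the upright wooden crank handle, 169 mm above the bench, 26 mm in diameter, 100 mm from the crank's axis: the tallest thing on the stand
- rig_hole (a point): centre of the mouth of the rig hole in the brass lug (30 x 30 x 12 mm) of the cam, on its top face 70 mm above the bench, at (60, 70, 70) mm in the stand's frame. The hole is 14 mm in diameter with a 2 mm chamfer, goes through the lug and on into the bored iron post below, 54 mm deep in all, straight down
- rig_pin: rig pin, 70 g: steel shank 12 mm in diameter, 40 mm long with a tapered nose (6 mm at the tip), a collar 24 mm wide and 4 mm thick, above it a red knurled grip 20 mm in diameter, 44 to 88 mm above the tip. Origin: tip; z along the pin to the grip. It stands in one hole of the pin block, collar on the block's top. Fully home in the cam, its collar rests on the lug
- pin_collar (a point): centre of the underside of the rig pin's collar, 40 mm above the tip
- pin_block: wooden pin block 60 x 130 x 50 mm, fixed on the bench, two upright 14 mm holes at y = +35 and -35 mm of its own y axis; origin: centre of its underside
- spare_pin: spare pin of the same height with a black grip, shank only 9 mm, in the other hole of the pin block; stays there. Origin: tip of the nose
- rocker_cap_a: olive drab rocker switch cap, 22 x 36 x 15 mm, loose on the bench; stays. Origin: centre of its underside
- rocker_cap_b: second olive drab rocker switch cap, 22 x 36 x 15 mm, loose on the bench; stays. Origin: centre of its underside
- annunciator: nickel-plated annunciator housing with coloured lenses, 70 x 100 x 50 mm, loose on the bench; stays. Origin: centre of its underside
- fuse_block: white ceramic fuse block, 44 x 90 x 30 mm, loose on the bench; stays. Origin: centre of its underside
- screw_tool: knurled brass panel screw tool lying on the bench, 150 mm long, 18 mm thick; stays. Origin: on the bench under its collar, near the middle; x along the blade
Mind the look-alikes: they are no part of the job. Leave any green or white look-alike of the rig_pin alone.

How it is judged:
By the outcome, as a careful person would: the job done as asked, in the order asked, and still so for the second after the job is handed in, while the arm keeps its last pose, push and grip.
It also fails if it takes over 69 s, if anything falls off the work surface, if the arm or the gripper's body presses on something with over 40 N, if the wrist force passes 120 N, or if a joint passes its speed limit or range.

## Working session

There is one attempt and no reset: what is moved stays moved. The work goes in short steps, each a Python script; the robot and the scene stay as the last script left them, time stands still between calls to the robot, and variables do not carry over. Pictures are saved under pics/ and viewed, at most 10 in all, crops included, and the job is handed in when it is done.

```bash
ls; mkdir -p pics
python3 - <<'E'
from plant import ctrl, vision
import cv2,numpy as np
for n in("side","top"):
    s=vision.snapshot(n); cv2.imwrite(f"pics/{n}0.png",s["frame"])
    R=cv2.Rodrigues(s["rvec"])[0]; print(n,(-R.T@np.ravel(s["tvec"])).round(3),R[2].round(2),s["mtx"][0][0],s["dist"])
print(ctrl.sense(),ctrl.hold_point_z)
E
```

```text
pics
side [0.337 0.846 0.781] [ 0.21 -0.76 -0.62] 550.3958511833707 [-0.13168044  0.          0.          0.          0.        ]
top [0.36  0.058 1.093] [ 0.21 -0.   -0.98] 514.5542953158022 [-0.09234336  0.          0.          0.          0.        ]
{'t': 0.1, 'qpos': array([ 7.54598017e+01,  1.36784808e+01, -8.11090387e-01,  7.55855597e+01,
        3.77119640e-04,  8.99988748e+01]), 'qd': array([ 0.01643749, -0.08771448,  0.17232264,  0.02561138,  0.04026206,
       -0.00932836]), 'effort': array([ 3.75190984e-04, -5.39722252e+01,  3.46999311e+01,  1.33917877e-02,
       -3.30551143e-05,  1.71057229e-05]), 'ee_pos': array([0.13171021, 0.5078236 , 0.23074007]), 'eef_rot': array([-1.79924869e+02, -3.78594728e-04,  1.65460926e+02]), 'ft_force': array([-0.27783405,  0.54989989, -0.29167527]), 'ft_torque': array([-0.03573739,  0.01140658,  0.04001137]), 'gripper_force': 0.0, 'gripper_width': 0.9979506187850372} -0.0187
```

View pics/side0.png

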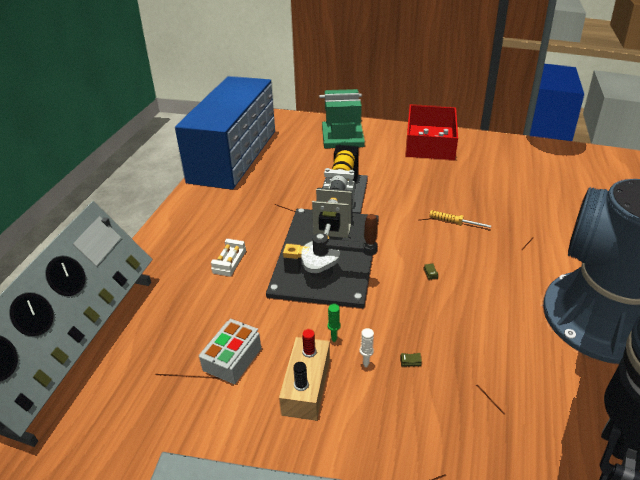

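View pics/top0.png

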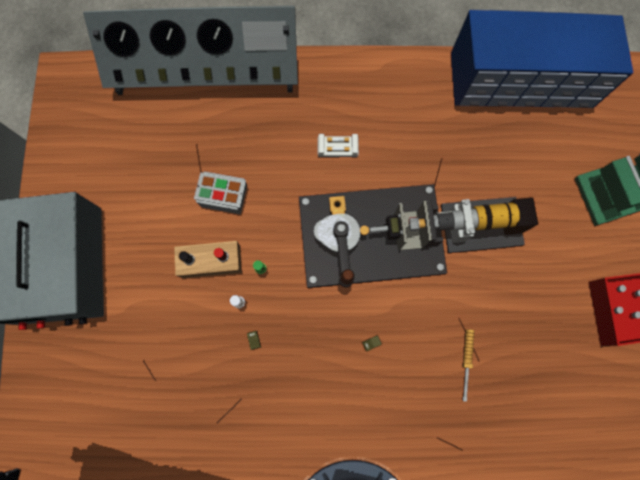

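The candidates are the red pin (309,342 side / 220,254 top), the green one (334,318), the white one (367,345) and the black one in the block (301,375). Red in the block fits the description. I'll confirm it in one enlarged crop together with the stand.

Run:
```python
import cv2,numpy as np
a=cv2.imread("pics/side0.png")[165:425,265:395]; b=cv2.imread("pics/top0.png")
A=cv2.resize(a,None,fx=2.3,fy=2.3,interpolation=3)
B=cv2.resize(b[180:292,295:455],None,fx=3,fy=3,interpolation=3);C=cv2.resize(b[232:288,165:285],None,fx=4,fy=4,interpolation=3)
o=np.zeros((600,800,3),np.uint8);o[:A.shape[0],:A.shape[1]]=A;o[:336,305:785]=B;o[340:564,305:785]=C
cv2.imwrite("pics/crop1.png",o)
```

```text
(no output)
```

View pics/crop1.png

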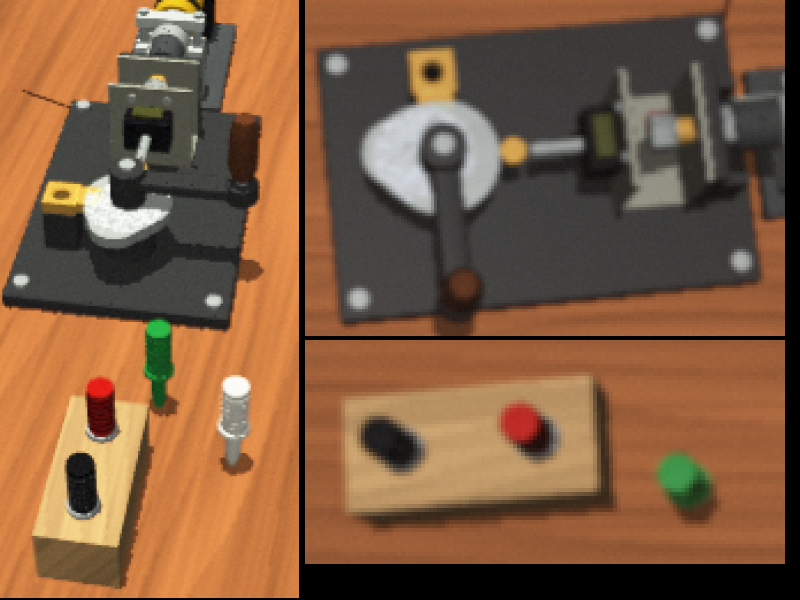

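The crop confirms the rig pin is the red-gripped one in the block's right-hand hole (top view 220,254). Green and white stand loose on the bench, and black has the spare's place in the block. The rig hole is at about (337,204) in the top view and (292,249) in the side view. Next I'll fit the poses.

```bash
cat > fit.py <<'E'
from plant import ctrl, vision
import cv2,numpy as np
from scipy.optimize import least_squares
S={n:vision.snapshot(n) for n in("side","top")}
def proj(n,P): s=S[n]; return cv2.projectPoints(np.float64(P).reshape(-1,1,3),s["rvec"],s["tvec"],np.array(s["mtx"]),np.array(s["dist"]))[0].reshape(-1,2)
def tri(a,b):
    f=lambda p:np.r_[proj("side",p)[0]-a,proj("top",p)[0]-b]
    r=least_squares(f,[.4,.1,.1]);return r.x.round(4),abs(r.fun).max().round(1)
E
cat > a.py <<'E'
from fit import *
sd=lambda x,y:np.array([265+x/2.3,165+y/2.3]); tb=lambda x,y:np.array([295+(x-305)/3,180+y/3]); tc=lambda x,y:np.array([165+(x-305)/4,232+(y-340)/4])
print("hole",tri(sd(63,194),tb(432,72)),"handle",tri(sd(245,118),tb(465,285)),"hub",tri(sd(127,165),tb(443,145)),"redtop",tri(sd(100,384),tc(520,424)))
M=np.array([[100,150,16],[100,-150,16],[-100,-150,16],[-100,150,16],[60,70,70],[0,70,110],[-100,70,169.],[40,-56,106],[-40,-56,106]])/1e3
T=np.array([tb(*p) for p in[(318,50),(722,15),(760,280),(343,322),(432,72),(443,145),(465,285)]])
D=np.array([sd(*p) for p in[(6,295),(230,318),(63,194),(127,165),(245,118)]]); iD=[0,3,4,5,6]
def W(v): c,s=np.cos(v[2]),np.sin(v[2]); return M@np.array([[c,-s,0],[s,c,0],[0,0,1]]).T+[v[0],v[1],0]
f=lambda v:np.r_[(proj("top",W(v)[:7])-T).ravel(),(proj("side",W(v)[iD])-D).ravel()]
r=least_squares(f,[.4,.0,0],loss="soft_l1");print("stand",r.x[:2],np.degrees(r.x[2]));print(f(r.x).reshape(-1,2).round(1).tolist())
print("hole",W(r.x)[4],"handle",W(r.x)[6])
c,s=np.cos(r.x[2]),np.sin(r.x[2]);ct=np.array([r.x[0]+.078*s,r.x[1]-.078*c,.08]);print("bolt",ct)
for n in S:print(n,"bolt px",proj(n,ct))
# pins by mask silhouette of the grip
m=[]
for n in S:
    im=S[n]["frame"];h=cv2.cvtColor(im,cv2.COLOR_BGR2HSV)
    k=(((h[...,0]<6)|(h[...,0]>174))&(h[...,1]>190)&(h[...,2]>70)).astype(np.uint8)
    q=np.zeros_like(k); 
    y,x=(342,309) if n=="side" else (254,220)
    q[y-22:y+22,x-15:x+15]=1;k*=q;Y,X=np.nonzero(k);m.append(np.array([X.mean(),Y.mean()]));print(n,len(X),m[-1],X.min(),X.max(),Y.min(),Y.max())
a=np.linspace(0,2*np.pi,24)
def cen(n,p):
    P=np.array([[p[0]+.01*np.cos(t),p[1]+.01*np.sin(t),z] for t in a for z in(p[2]-.022,p[2]+.022)])
    h=cv2.convexHull(proj(n,P).astype(np.float32));o=cv2.moments(h);return np.array([o["m10"],o["m01"]])/o["m00"]
r2=least_squares(lambda p:np.r_[cen("side",p)-m[0],cen("top",p)-m[1]],[.3,.3,.076],diff_step=1e-3)
print("grip mid",r2.x,r2.fun)
B=np.array([tc(*p) for p in[(343,401),(592,377),(600,492),(347,514)]])
def Wb(v):
    c,s=np.cos(v[2]),np.sin(v[2]);Q=np.array([[.03,.065,.05],[.03,-.065,.05],[-.03,-.065,.05],[-.03,.065,.05],[0,-.035,.05]]);return Q@np.array([[c,-s,0],[s,c,0],[0,0,1]]).T+[v[0],v[1],0]
r3=least_squares(lambda v:(proj("top",Wb(v)[:4])-B).ravel(),[.3,.3,0]);print("block",r3.x,r3.fun.round(1),"pin hole",Wb(r3.x)[4])
E
python3 a.py
```

```text
hole (array([0.6357, 0.0258, 0.0684]), np.float64(0.1)) handle (array([0.4769, 0.0107, 0.168 ]), np.float64(0.6)) hub (array([0.5764, 0.0206, 0.1079]), np.float64(0.5)) redtop (array([0.5309, 0.261 , 0.0993]), np.float64(0.8))
stand [ 0.58198403 -0.04922348] 5.256698550287439
[[-1.3, -0.5], [0.3, -1.6], [1.0, 0.3], [-1.2, 0.5], [-0.1, -0.1], [0.0, -0.3], [-0.3, -0.1], [-1.5, -0.5], [0.5, 0.3], [0.2, -0.5], [0.9, -0.7], [1.0, -0.1]]
hole [0.63531842 0.0259792  0.07      ] handle [0.47599134 0.01132031 0.169     ]
bolt [ 0.58913023 -0.12689543  0.08      ]
side bolt px [[332.8904564  206.16693216]]
top bolt px [[413.12392918 224.26173129]]
side 188 [308.06382979 339.43617021] 303 313 329 353
top 62 [218.80645161 252.72580645] 215 223 249 257
grip mid [0.53249964 0.26361862 0.08316301] [ 0.0495492   0.01171487 -0.00664049 -0.06044364]
block [0.52651681 0.29625948 0.08831965] [ 0.1 -0.2 -0.   0.  -0.2 -0.   0.2  0.2] pin hole [0.52960398 0.26139589 0.05      ]
```

```bash
cat > b.py <<'E'
from fit import *
def st(l):
    s=ctrl.sense();print(l,round(s["t"],2),s["ee_pos"].round(4),s["eef_rot"].round(1),"F",s["ft_force"].round(1),"w",round(float(s["gripper_width"]),3),"gf",round(float(s["gripper_force"]),1))
E
python3 - <<'E'
from b import *
for p,y in(((.5303,.2615,.16),95.3),((.6353,.026,.2),5.3),((.6353,.026,.1),5.3),((.589,-.127,.17),95.3),((.589,-.127,.061),95.3)): print(ctrl.solve_ik(p,[180,0,y]))
ctrl.reach([.5303,.2615,.15],[180,0,95.3]);st("above")
ctrl.move_l([.5303,.2615,.066],vel=.1);st("down")
ctrl.grab(40);st("grip")
S={n:vision.snapshot(n) for n in S}
ctrl.move_l([.5303,.2615,.18],vel=.1);st("up")
ctrl.reach([.6353,.026,.18],[180,0,5.3]);ctrl.pause(.3);st("over")
for i,n in enumerate(S): S[n]=vision.snapshot(n); cv2.imwrite(f"pics/{n}2.png",S[n]["frame"])
t=cv2.resize(S["top"]["frame"][150:300,270:420],(600,600))[:, :400];s_=cv2.resize(S["side"]["frame"][100:300,225:358],(400,600))
cv2.imwrite("pics/over.png",np.hstack([t,s_]))
E
```

```text
[ 26.24869467  21.85636026   0.53695751  68.68059725   0.
 110.94869467]
[  2.34355329  25.29163592  11.9599617   76.66832579   0.
 177.04355329]
[  2.34355329  28.14674917   1.67822591  63.53147674   0.
 177.04355329]
[-12.16781298  22.6519387    3.29329545  70.64135675   0.
  72.53218702]
[-12.16781298  26.90289234  -6.78398488  56.31312278   0.
  72.53218702]
above 2.03 [0.5298 0.2624 0.1503] [180.   -0.   95.4] F [ 0.4 -0.2 -0.6] w 0.999 gf 0.0
down 3.02 [0.5307 0.2618 0.0666] [179.9  -0.   95.3] F [0.8 1.  0.2] w 1.0 gf 0.0
grip 3.64 [0.531  0.2616 0.0663] [179.9  -0.   95.3] F [ 2.3 -0.2 -0.1] w 0.221 gf 39.1
up 5.03 [0.5299 0.2613 0.1792] [-179.9    0.    95.3] F [-0.1  0.5 -1. ] w 0.222 gf 39.3
over 6.4 [0.6352 0.0269 0.1801] [-180.    -0.     5.4] F [ 0.1 -0.1 -0.5] w 0.22 gf 39.3
```

View pics/over.png

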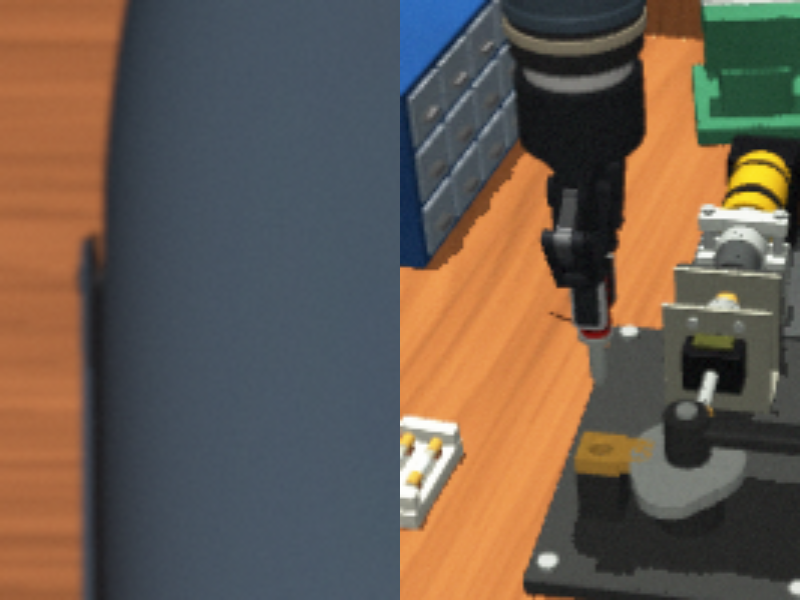

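The pin hangs straight in the gripper, with its tip at side crop (598,385), which is about (291,228) in the full picture, and the lug hole is below it. Next is a tip check and then a guarded descent.

Run:
```python
from b import *
print("tip exp",proj("side",[.6352,.0269,.1238]),"dx1mm",proj("side",[.6362,.0269,.1238]))
p=np.array([.6353,.026]);z=.135
ctrl.move_l([*p,z],vel=.1);st("near")
f0=ctrl.sense()["ft_force"]
while z>.0855:
    z-=.004;ctrl.move_l([*p,z],vel=.05);s=ctrl.sense();f=s["ft_force"]-f0
    print(round(z,4),s["ee_pos"].round(4),f.round(1))
    if f[2]>12 or np.hypot(f[0],f[1])>15:break
st("end")
```

```text
tip exp [[291.07315688 228.11038524]] dx1mm [[290.59262794 228.03863189]]
near 7.2 [0.6355 0.026  0.1353] [180.   -0.    5.3] F [ 0.1  0.2 -0.6] w 0.219 gf 39.3
0.131 [0.6354 0.026  0.1313] [-0.  -0.1 -0.6]
0.127 [0.6351 0.026  0.1268] [ 0.3 -0.7  0.4]
0.123 [0.6351 0.026  0.1227] [ 0.2  0.2 -0.2]
0.119 [0.6354 0.026  0.1188] [ 0.8  0.6 -0.4]
0.115 [0.6357 0.0261 0.1148] [ 3.1  0.5 -1.8]
0.111 [0.6356 0.0261 0.1108] [ 4.8  1.3 -3.4]
0.107 [0.6356 0.0261 0.1068] [ 5.4  1.8 -2.4]
0.103 [0.6357 0.0261 0.1027] [ 6.5  1.2 -1.6]
0.099 [0.6357 0.0261 0.0986] [ 5.9  1.5 -1.9]
0.095 [0.6358 0.0261 0.0946] [ 6.4  0.4 -1.2]
0.091 [0.6359 0.0261 0.0906] [ 7.2  1.  -1. ]
0.087 [0.636  0.0261 0.0866] [ 6.7  0.9 -1.1]
0.083 [0.6367 0.0258 0.0852] [ 1.7 -0.2 17.9]
end 10.45 [0.6367 0.0258 0.0852] [180.   -0.2   5.3] F [ 1.8 -0.  17.2] w 0.221 gf 41.7
```

Run:
```python
from b import *
ctrl.move_l([.636,.026,.0855],vel=.05);ctrl.ungrasp();st("open")
ctrl.move_l([.636,.026,.19],vel=.12);st("up")
ctrl.reach([.589,-.127,.19],[180,0,95.3]);ctrl.pause(.3);st("bolt")
for n in S: S[n]=vision.snapshot(n); cv2.imwrite(f"pics/{n}3.png",S[n]["frame"])
print("collar/top exp",proj("side",[[.6353,.026,.07],[.6353,.026,.118]]), proj("side",[.5891,-.1269,.08]))
cv2.imwrite("pics/pin.png",cv2.resize(S["side"]["frame"][100:300,260:390],None,fx=3,fy=3,interpolation=3))
```

```text
open 11.46 [0.6359 0.026  0.0854] [180.    0.    5.3] F [0.5 0.3 0.6] w 1.004 gf 0.0
up 12.48 [0.6356 0.026  0.1892] [-1.8e+02  1.0e-01  5.3e+00] F [ 1.3 -0.8 -0.9] w 0.994 gf 0.0
bolt 14.38 [ 0.5891 -0.1268  0.19  ] [180.   -0.   95.3] F [-0.5 -0.3 -0.5] w 0.997 gf 0.0
collar/top exp [[292.59638425 248.84071373]
 [291.32102397 230.16226824]] [[332.9041415  206.16761198]]
```

View pics/pin.png

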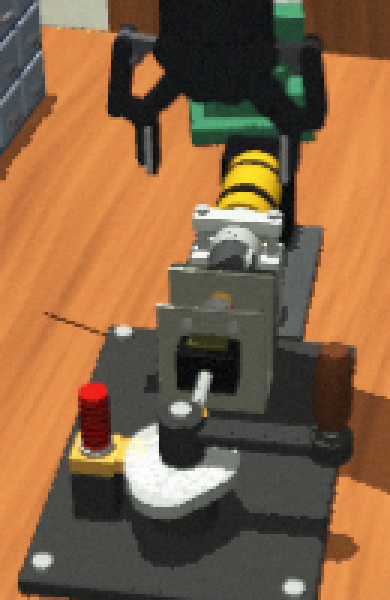

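The pin stands home with its collar on the lug (crop 97,450), and the crank is unmoved. Now I'll check the bracket's place from both views before going down. The flange top corners in the side view are (313,202), (352,206), (317,189) and (356,193).

Run:
```python
from b import *
im=cv2.imread("pics/top0.png")
v=[.58198,-.04922,np.radians(5.2567)];c,s=np.cos(v[2]),np.sin(v[2])
Q=lambda x,y,z:[v[0]+c*x-s*y,v[1]+s*x+c*y,z]
P=np.array([Q(x,y,.106) for y in(-.056,-.100) for x in(.04,-.04)])
print("side",proj("side",P).round(1).tolist());print("top",proj("top",P).round(1).tolist())
print("1mm y top",proj("top",[Q(0,-.078,.08),Q(0,-.077,.08),Q(.001,-.078,.08)]).round(2).tolist())
k=im[190:260,385:460].copy();k=cv2.resize(k,None,fx=8,fy=8,interpolation=3)
for p in np.r_[proj("top",P),proj("top",Q(0,-.078,.08))]: cv2.circle(k,tuple(int(a) for a in ((p-[385,190]+.5)*8)),3,(0,255,0),-1)
cv2.imwrite("pics/br.png",k)
```

```text
side [[313.0, 200.6], [349.5, 203.6], [316.7, 189.6], [352.2, 192.4]]
top [[401.8, 202.9], [407.1, 242.2], [423.5, 200.9], [429.2, 240.0]]
1mm y top [[413.12, 224.26], [412.64, 224.31], [413.06, 223.78]]
```

View pics/br.png

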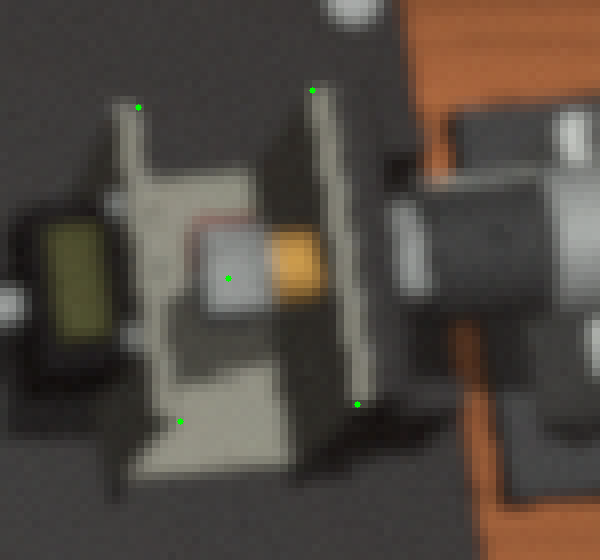

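The inner edges of the flanges and the head (crop 235,268) match the fit within about 2 mm, so I'm going down.

Run:
```python
from b import *
ctrl.move_l([.5891,-.1269,.115],vel=.1);st("mouth")
z=.115
while z>.062:
    z-=.009;ctrl.move_l([.5891,-.1269,z],vel=.05)
    f=ctrl.sense()["ft_force"]
    if np.linalg.norm(f)>12:print("contact",z,f);break
st("down")
if z<.062:
    ctrl.grab(40);st("grip")
    for i in range(3):ctrl.pause(.4);st("hold")
    print(ctrl.sense()["ft_torque"])
```

```text
mouth 15.58 [ 0.5895 -0.127   0.1156] [180.    0.   95.3] F [-0.4 -0.4  0. ] w 0.999 gf 0.0
down 17.58 [ 0.5888 -0.1268  0.0606] [-180.    -0.    95.3] F [ 0.2 -0.2  0.5] w 1.002 gf 0.0
grip 18.18 [ 0.5916 -0.1267  0.0617] [179.7  -0.   95.3] F [ 8.5  1.9 -2.9] w 0.281 gf 40.3
hold 18.57 [ 0.5916 -0.1267  0.0617] [179.7  -0.   95.3] F [ 8.4  1.6 -1.2] w 0.284 gf 40.3
hold 18.98 [ 0.5916 -0.1266  0.0617] [179.7   0.   95.3] F [ 8.3  2.3 -2.5] w 0.28 gf 40.3
hold 19.38 [ 0.5916 -0.1266  0.0617] [179.7  -0.   95.3] F [ 8.1  1.4 -2.3] w 0.286 gf 40.3
[ 0.41490623 -1.3977832  -0.05241827]
```

Opening 24 mm means it is gripped on the flats and not turning. I'll recentre by 2.7 mm, grip harder and hold.

Run:
```python
from b import *
ctrl.move_l([.5918,-.1268,.061],vel=.02);ctrl.grab(80);st("grip")
for i in range(5):ctrl.pause(2);st("hold")
for n in S: S[n]=vision.snapshot(n)
cv2.imwrite("pics/fin.png",cv2.resize(S["side"]["frame"][80:430,200:480],None,fx=1.7,fy=1.7))
```

```text
grip 19.98 [ 0.5918 -0.1266  0.0616] [180.   -0.   95.3] F [-2.   1.2  6.3] w 0.265 gf 78.0
hold 21.98 [ 0.5918 -0.1266  0.0616] [180.   -0.   95.3] F [-0.8  2.4  5.3] w 0.269 gf 78.0
hold 23.98 [ 0.5918 -0.1266  0.0616] [180.   -0.   95.3] F [-2.   1.3  4.7] w 0.269 gf 78.0
hold 25.98 [ 0.5918 -0.1266  0.0616] [180.   -0.   95.3] F [-1.3  2.5  5.9] w 0.268 gf 78.0
hold 27.98 [ 0.5918 -0.1266  0.0616] [180.   -0.   95.3] F [-0.9  1.8  5.5] w 0.27 gf 78.0
hold 29.98 [ 0.5918 -0.1266  0.0616] [180.   -0.   95.3] F [-1.1  1.1  5.9] w 0.265 gf 78.0
```

View pics/fin.png

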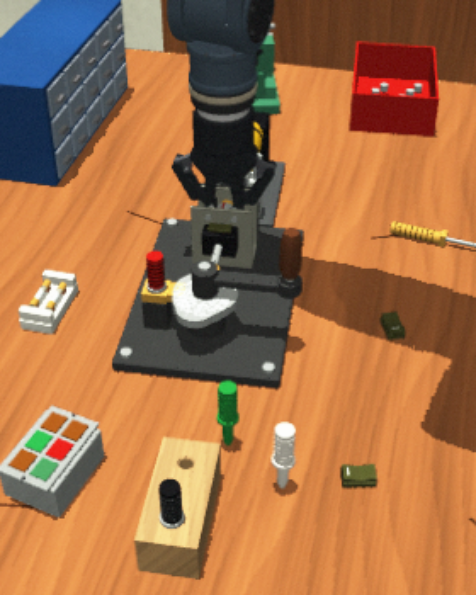

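The pin is home, the rest of the bench is undisturbed, and the head has been held steady for over 11 s (about 3.4 rad on the nut). Handing it in now.

```bash
python3 -c "
from plant import ctrl
print(ctrl.close_job())"
```

```text
the job is handed in; nothing more can be done
None
```

I handed the job in at about 30 s: the red rig pin stands home in the cam lug and is released, and the gripper is still holding the bolt head, held over 11 s, which at 0.3 rad/s puts the nut about 3.4 rad up against the 1.57 needed (I couldn't read the nut directly).

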